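Refit the crumb tray under the inspection conveyor

ROBOT

A 7-joint arm with a two-finger parallel gripper is mounted at the origin on the work surface. World frame = base frame: x ahead of the robot, y to its left, z up, the work surface at z = 0. Lengths are in m, angles in rad, forces in N, time in s.
With the tool pointing down it reaches from about 0.4 to 0.85 m from the base axis. Payload 10.4 kg.
Tool frame: the origin (TCP) lies midway between the tips of the shut fingers; the grasp point (between the pads) lies 19 mm behind it; z points along the fingers, y is the line along which they close (so a half turn about z gives the same grasp; the last joint's range is limited). The gripper opens to 87 mm and grips with 3 to 60 N. Pads are 19 mm wide; open, the fingers measure 117 mm over their backs; the gripper's body (75 mm by 190 mm) begins 51 mm behind the grasp point.
Start: joints at [-0.023, 0.332, -0.065, 1.46, 0.022, 1.35, -0.088], TCP at [0.625, 0, 0.223] pointing down, gripper open.
Joint ranges: [-2.6, 2.6], [-0.5, 2.12], [-1.47, 1.34], [0.16, 2.42], [-1.27, 4.41], [0.06, 2.06], [-2.6, 2.6]. Speed limits (rad/s): [2.22, 2.22, 2.79, 2.79, 3.14, 3.14, 3.14].

INTERFACE

Orientations are given as a unit quaternion [x, y, z, w].
In Python, from bench import sensors, eyes, order gives the robot as it stands.
- The arm moves only by the tool arm_command, never from a script. Its argument "steps" is a list of rows, each an object with "rot": the turn, a rotation vector about the world's x, y, z in degrees, a list of three; "slide": the shift along the world's x, y, z in m, a list of three; "grip": the opening, from 0 (shut) to 1 (fully open). A call has exactly 8 rows; each row shifts and turns the commanded pose from where the row before left it; what a row does not reach is not made up. A row lasts 1/8 s, in which the tool goes at most 62.5 mm and 10.7 degrees, less where a joint would pass 70% of its speed; a pose out of reach is approached as far as the arm can. A call with a gripper value outside its range is refused whole. The fingers move at their own pace and stop on an object; "newtons" is the grip in N (left out, the last holds). Time passes only in rows, so rows that do not move let the fingers close, or fill a call up. It gives the time, the measured TCP pose, the force, the opening and the grip force at its end, in the units of the state.
- sensors.read_state(): the state, without advancing time (a new reading comes with each control period).
- eyes.camera(name): name is "scene" or "side" or "wrist"; returns a dict with "pixels" (400x640x3 uint8, red, green, blue), "intrinsics" (3x3 intrinsics, pixels), "pose" (4x4, takes a point from camera to world coordinates). Camera axes: x right, y down, z forward; pixel columns grow to the right and rows downward; lengths in m; the calibration is good to about 2 mm. A picture is of the moment at which its call begins. There is no depth.
- order.close_job(): hands the job in; it is judged then, once.
Trained networks look in a picture, given as the dict that the camera call returned (one of the last four; its "shot" number tells which), for a name from the list of things; names that differ only in an ending like _2 or _b are one class to them, and where a whole thing is asked for, a point or a joint stands for the part that bears it (a point fixed in the world has none). Each returns a list of dicts, best first, with "conf" (0 to 1); they miss things now and then, are a little off and sometimes report something else, mostly with a low value. They report only what shows in the picture. A call takes as long as a camera call.
- eyes.look_for(name, picture): "bbox" ([left, top, right, bottom] in pixels, round what is visible of it).
The state is a dict: "time": time; "joint_positions": joint angles; "joint_vel": joint speeds; "joint_torque": joint torques, N m; "ee_pos": TCP position; "eef_rot": TCP orientation; "ft_force": force on the tool from outside, world axes, zero at the start; "torque": the same for the moment, N m; "width": finger opening in m; "grip_force": force on a finger pad.
Only numpy, scipy, OpenCV 4.12 (cv2) and the standard library are available. Lean on these libraries where they do the work, as an engineer would, in place of code of your own. Each camera call takes 0.05 s, during which the arm holds its last target. There are 200 camera calls.

TASK

Refit the washed crumb tray: slide it flat over the table, nose first, into its bay under the low conveyor until it is fully home, then swing the red-studded retaining latch fully down in front of the tray. Only push with the fingertips: never lift, carry or tip the tray, and leave everything else on the table and on the belt where it is.

Things in the scene. Friction and masses are not known exactly. Their poses are not given: they have to be found in the camera images.
- conveyor: Low fixed belt conveyor: blue belt, aluminium side plates. Origin: on the table, at the middle of the tray bay's mouth, in the plane of the front plate's outer face. x points level into the bay (the way the tray goes in), y along the belt, z up. The front plate spans y -600 to +170 mm; its lower edge is 29 mm, the belt 87 mm above the table; 220 mm deep in x.
- bay_stop (a point): Back stop of the tray bay, on the table under the belt, 204 mm in from the mouth. The bay is open at the front and lies between white guides 162 mm apart (conveyor y -81 to +81 mm), flared to about 190 mm over the first 30 mm of depth; dark feet stand beside the mouth at y = +/-101 to 125 mm.
- tray: Loose shallow stainless crumb tray on the table before the bay, about 0.5 kg. Pan 200 mm long (x) by 150 wide (y), 24 tall, walls 3. Origin: centre of the pan's underside; x points to the nose that goes in first; a lip 70 mm wide sticks out behind to x = -134 mm. Fully home its nose meets the back stop: origin at x = 104 mm, y = 0 in the conveyor's frame, lip outside. Headroom 5 mm.
- tray_lip (a point): Middle of the outer face of the tray's lip, 134 mm behind the tray's origin and 14.5 mm above the table: a flat upright face 70 mm wide, from 5 to 24 mm above the table, square to the tray's x axis. The tray's balance point is about 10 mm from its origin towards the lip.
- latch (a joint): Angle of the retaining latch, a steel blade on a pivot, turning in a plane 3 to 7 mm in front of the front plate. 0 = hanging straight down before the tray's wall (closed, at its stop); 1.2 to 1.75 at the start = sticking out sideways to the conveyor's -y (open); stop at 1.9. It stays where it is left; about 1.5 N at the stud moves it. It closes only when the tray is home.
- latch_stud (a point): Centre of the latch's red finger stud, a fixed round pin of 14 mm diameter square to the plate, from 7 to 40 mm in front of it (this point: 23.5 mm). It circles the pivot at 36 mm radius; closed, it is 26 mm above the table right below the pivot. It does not spin, so a finger that rubs on it grips: push along its arc, first down, then sideways towards the bay.
- latch_pivot (a point): Latch pivot on the front plate: 62 mm above the table, at y = -55 mm in the conveyor's frame. Further along, a white metal-detector arch (225 mm tall) stands across the belt at y -380 to -520 mm and reaches 60 mm out in front of the front plate.
- patty_a: Frozen hash brown 100 x 65 x 18 mm on the table, golden; leave alone. Origin: centre of its underside.
- patty_b: Another hash brown on the table; leave alone.
- patty_belt_a: Hash brown lying on the belt before the detector arch (belt 87 mm above the table); leave alone.
- patty_belt_b: Hash brown lying on the belt's other end, above the bay; leave alone.
- scraper: Blue-handled bench scraper about 220 mm long, 18 mm tall, lying on the table; leave alone.
- test_wand: White and green detector test stick 200 x 22 x 12 mm, lying on the table; leave alone. Origin: centre of its underside.
- sanitiser: Clear bottle with a blue cap, 70 mm diameter, 190 mm tall, standing; leave alone.
- label_roll: Roll of blank labels, 80 mm diameter, 50 mm tall, lying flat; leave alone.

How it is judged:
By the outcome, as a careful person would: the job done as asked, in the order asked, and still so for the second after the job is handed in, with the robot touching nothing.
It also fails if it takes over 69 s, if anything falls off the work surface, if the arm or the gripper's body presses on something with over 40 N, if the wrist force passes 120 N, or if a joint passes its speed limit or range.

## Working session

There is one attempt and no reset: what is moved stays moved. The work goes in short steps, Python scripts to look and compute and a tool call to move; the robot and the scene stay as the last step left them, time stands still between calls to the robot, and variables do not carry over. Pictures are saved under pics/ and viewed, at most 10 in all, crops included, and the job is handed in when it is done.

Besides the shell and the picture viewer there is one more tool, called after "Request:" by a JSON object that holds its "fn" and its "kwargs". arm_command: Moves the arm, as the interface text tells. Its arguments: {"type":"object","properties":{"steps":{"type":"array","items":{"type":"object","properties":{"rot":{"type":"array","items":{"type":"number"}},"slide":{"type":"array","items":{"type":"number"}},"grip":{"type":"number"}}}},"newtons":{"type":"number"}},"required":["steps"]}

```bash
mkdir -p pics; cat > h.py <<'E'
import numpy as np, cv2
from bench import sensors, eyes, order
def shot(n,f=None):
    p=eyes.camera(n)
    if f: cv2.imwrite('pics/'+f,cv2.cvtColor(p['pixels'],cv2.COLOR_RGB2BGR))
    return p
def ray(p,u,v):
    K=np.array(p['intrinsics']);T=np.array(p['pose'])
    d=T[:3,:3]@np.linalg.solve(K,[u,v,1.]);return T[:3,3],d
def onz(p,u,v,z=0):
    o,d=ray(p,u,v);return o+d*(z-o[2])/d[2]
def proj(p,X):
    K=np.array(p['intrinsics']);T=np.array(p['pose'])
    c=T[:3,:3].T@(np.array(X)-T[:3,3]);q=K@c;return q[:2]/q[2]
E
python3 - <<'E'
from h import *
np.set_printoptions(precision=3,suppress=True)
P={n:shot(n,n+'0.png') for n in('scene','side')}
for n,p in P.items():
    print(n,np.array(p['pose'])[:3,3])
    for t in('conveyor','tray','tray_lip','latch','latch_stud','patty_a','scraper','test_wand','sanitiser','label_roll'):
        for r in eyes.look_for(t,p)[:2]:
            b=r['bbox'];print(t,round(r['conf'],2),np.round(b),onz(p,(b[0]+b[2])/2,(b[1]+b[3])/2))
print(sensors.read_state())
E
```

```text
scene [ 1.224 -0.853  0.922]
conveyor 0.6 [334. 129. 586. 281.] [ 0.811  0.282 -0.   ]
tray 0.96 [279. 210. 356. 270.] [ 0.565 -0.147  0.   ]
tray 0.17 [269. 288. 328. 339.] [ 0.709 -0.381  0.   ]
tray_lip 0.7 [278. 209. 358. 272.] [ 0.568 -0.146  0.   ]
latch 0.63 [381. 182. 397. 192.] [0.576 0.213 0.   ]
patty_a 0.87 [338. 274. 378. 303.] [ 0.774 -0.218  0.   ]
patty_a 0.83 [382. 249. 413. 279.] [ 0.803 -0.072  0.   ]
scraper 0.97 [190. 197. 252. 243.] [ 0.266 -0.28   0.   ]
scraper 0.58 [339. 271. 375. 303.] [ 0.768 -0.215  0.   ]
test_wand 0.75 [268. 288. 328. 338.] [ 0.706 -0.38   0.   ]
test_wand 0.66 [382. 185. 399. 194.] [0.589 0.208 0.   ]
sanitiser 0.62 [213. 253. 249. 323.] [ 0.512 -0.44   0.   ]
label_roll 0.68 [196. 260. 221. 292.] [ 0.43  -0.452  0.   ]
label_roll 0.61 [335. 127. 586. 281.] [ 0.812  0.288 -0.   ]
side [0.127 0.783 0.878]
conveyor 0.64 [ 52. 145. 335. 364.] [0.809 0.225 0.   ]
conveyor 0.46 [310. 157. 338. 170.] [ 0.654 -0.382  0.   ]
tray 0.97 [286. 176. 348. 228.] [ 0.576 -0.154  0.   ]
tray_lip 0.72 [289. 177. 348. 223.] [ 0.575 -0.166  0.   ]
tray_li
[... 307 characters left out ...]
337. 169.] [ 0.662 -0.383  0.   ]
test_wand 0.59 [237. 183. 262. 206.] [ 0.814 -0.089  0.   ]
sanitiser 0.86 [343. 109. 361. 163.] [ 0.629 -0.627  0.   ]
label_roll 0.58 [369. 150. 389. 173.] [ 0.458 -0.487  0.   ]
{'time': 1.1, 'joint_positions': array([-0.023,  0.332, -0.065,  1.46 ,  0.022,  1.35 , -0.089]), 'joint_vel': array([ 0.001, -0.001,  0.001,  0.001,  0.001,  0.   , -0.   ]), 'joint_torque': array([ -0.001, -62.304,   0.023, -39.012,  -0.061,   0.031,   0.   ]), 'ee_pos': array([0.625, 0.   , 0.223]), 'eef_rot': array([0.707, 0.707, 0.   , 0.   ]), 'ft_force': array([ 0.283, -0.324,  0.285]), 'torque': array([0.032, 0.029, 0.058]), 'grip_force': 0.0, 'width': 0.08724850460897718}
```

View pics/scene0.png

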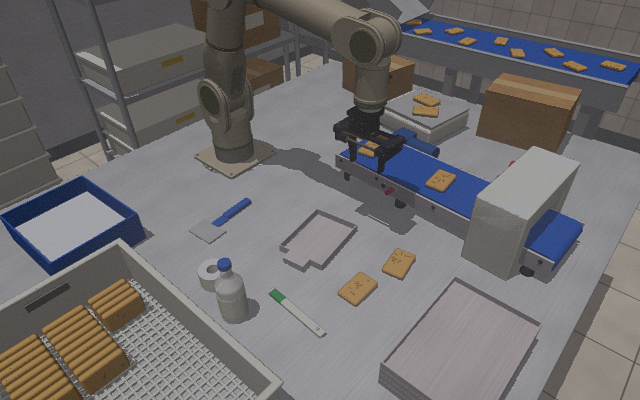

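View pics/side0.png

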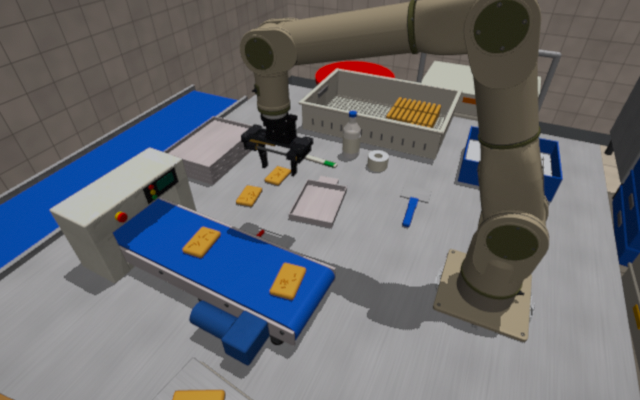

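The pictures show the tray (scene ~318,240) with its lip on the near-left, the bay under the near end of the conveyor with the red stud at about (390,191), and two patties close to the tray's right side.

```bash
python3 - <<'E'
from h import *
import cv2
np.set_printoptions(precision=3,suppress=True)
w=shot('wrist','w0.png');print(np.array(w['pose']),np.array(w['intrinsics']))
for t in('tray','tray_lip','latch','latch_stud','conveyor'):
    for r in eyes.look_for(t,w)[:2]: print(t,round(r['conf'],2),np.round(r['bbox']))
a=cv2.imread('pics/scene0.png')[150:290,265:465];b=cv2.imread('pics/side0.png')[165:345,190:360]
cv2.imwrite('pics/c0.png',np.vstack([cv2.resize(a,(571,400),interpolation=3)]))
E
```

```text
[[ 1.     0.001  0.001  0.626]
 [ 0.001 -0.952 -0.305  0.085]
 [ 0.001  0.305 -0.952  0.385]
 [ 0.     0.     0.     1.   ]] [[278.109   0.    320.849]
 [  0.    278.109 198.138]
 [  0.      0.      1.   ]]
tray 0.71 [216. 196. 340. 340.]
tray 0.26 [286.  47. 343.  90.]
tray_lip 0.95 [215. 199. 341. 340.]
latch 0.63 [286.  48. 345.  91.]
latch_stud 0.82 [284.  50. 346.  92.]
latch_stud 0.46 [390. 298. 422. 326.]
conveyor 0.65 [422. 184. 468. 257.]
conveyor 0.55 [ 55.   0. 640. 129.]
```

View pics/w0.png

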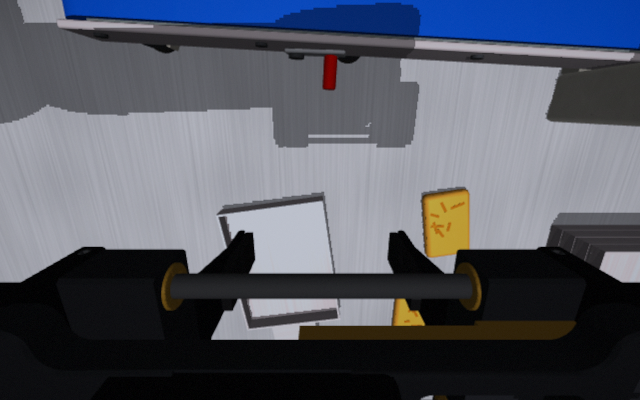

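View pics/c0.png

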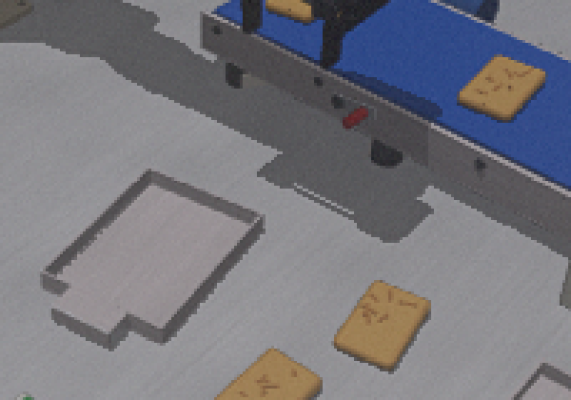

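The wrist view shows the tray with its nose edge from (219,213) to (324,194) and its lip hidden by the gripper. The front plate's edge runs from (60,25) to (640,65), with the red stud at (330,55–88) and a patty at (446,222).

```bash
python3 - <<'E'
from h import *
i=cv2.imread('pics/w0.png');s=cv2.imread('pics/scene0.png')
a=cv2.resize(i[0:110,50:316],(798,330),interpolation=cv2.INTER_CUBIC)
a2=cv2.resize(i[180:270,205:345],(420,270),interpolation=cv2.INTER_CUBIC)
b=cv2.resize(s[200:276,273:363],(320,270),interpolation=cv2.INTER_CUBIC)
o=np.zeros((600,798,3),np.uint8);o[:330]=a;o[330:,:420]=a2;o[330:,430:750]=b
cv2.imwrite('pics/c1.png',o)
E
```

```text
(no output)
```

View pics/c1.png

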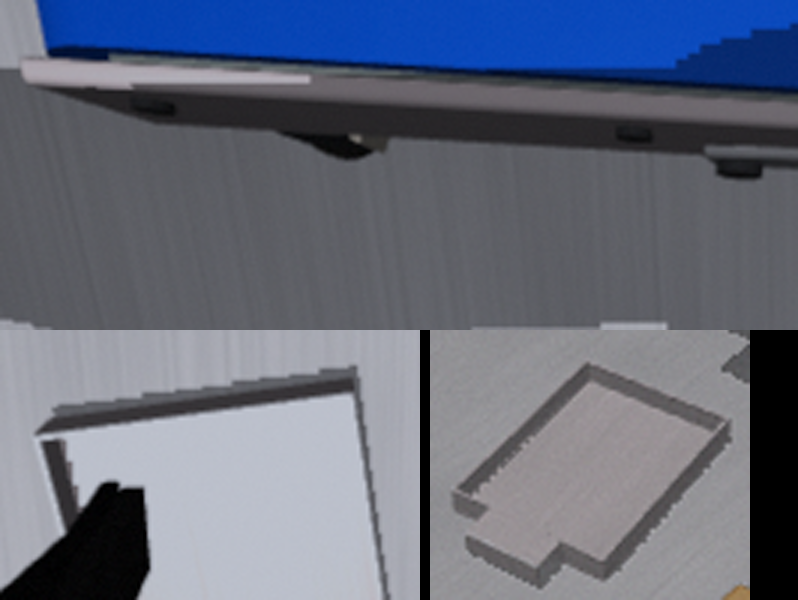

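```bash
cat > fit.py <<'E'
from h import *
import pickle
from scipy.optimize import least_squares
np.set_printoptions(precision=4,suppress=True)
w=shot('wrist');s=shot('scene')
def R2(a): return np.array([[np.cos(a),-np.sin(a)],[np.sin(a),np.cos(a)]])
def W(x,q): return np.r_[x[:2]+R2(x[2])@np.array(q[:2]),q[2]]
T=[(w,217.3,215,(.1,.075,.024)),(w,324,199.3,(.1,-.075,.024)),(w,223.3,206.7,(.1,.075,0)),(w,323.3,193.3,(.1,-.075,0)),
(s,283.4,259,(-.134,.035,.024)),(s,304.8,267.5,(-.134,-.035,.024)),(s,279.5,245.6,(-.1,.075,.024)),(s,322.5,265.5,(-.1,-.075,.024)),(s,317.7,210.1,(.1,.075,.024)),(s,357.4,226.4,(.1,-.075,.024))]
f=lambda x:np.concatenate([proj(p,W(x,q))-[u,v] for p,u,v,q in T])
r=least_squares(f,[.58,-.13,1.5],loss='soft_l1',x_scale=[.1,.1,.1]);print('tray',r.x,np.degrees(r.x[2]),r.fun.reshape(-1,2))
a=onz(w,102.7,40.7,.029)
for u,v in((256.7,47.7),(560,64)): b=onz(w,u,v,.029);print(a,b,np.degrees(np.arctan2(*(b-a)[[1,0]])))
print([onz(w,x,y,z) for x,y,z in ((57.5,23,.087),(57.5,23,.095))])
# red stud
m=w['pixels'].astype(int);m=(m[...,0]>110)&(m[...,1]<60)&(m[...,2]<60);m[150:]=0
y,x=np.nonzero(m);print('stud px',x.min(),x.max(),y.min(),y.max(),[(k,x[y==k].mean()) for k in(y.min()+2,y.max()-2)])
y0=s['pixels'].astype(int);k=(y0[...,0]>110)&(y0[...,1]<60)&(y0[...,2]<60);k[:170]=0;k[215:]=0;k[:,:370]=0;k[:,420:]=0;yy,xx=np.nonzero(k);print('scene',xx.mean(),yy.mean(),len(xx))
def tri(A,B):
    o1,d1=ray(*A);o2,d2=ray(*B);t=np.linalg.lstsq(np.c_[d1,-d2],o2-o1,rcond=None)[0];return o1+d1*t[0],o2+d2*t[1]
print(tri((w,x.mean(),y.mean()),(s,xx.mean(),yy.mean())))
E
python3 fit.py
```

```text
tray [ 0.5715 -0.1428  1.7238] 98.76709196943642 [[ 0.0443 -0.1622]
 [ 0.0592 -0.049 ]
 [-0.1863  2.2314]
 [ 0.5686  0.8286]
 [ 0.5162 -1.4246]
 [-0.5058 -0.2731]
 [ 0.3244 -0.4031]
 [ 0.6021 -0.3603]
 [-0.5222 -2.0269]
 [ 0.6827 -2.0854]]
[0.3776 0.1587 0.029 ] [0.5523 0.1517 0.029 ] -2.290228141287178
[0.3776 0.1587 0.029 ] [0.9045 0.135  0.029 ] -2.575558585689261
[array([0.3792, 0.1613, 0.087 ]), array([0.3858, 0.1593, 0.095 ])]
stud px 327 333 55 87 [(np.int64(57), np.float64(331.0)), (np.int64(85), np.float64(329.0))]
scene nan nan 0
 ** On entry to DLASCL parameter number  4 had an illegal value
 ** On entry to DLASCL parameter number  4 had an illegal value
 ** On entry to DLASCL parameter number  4 had an illegal value
 ** On entry to DLASCL parameter number  4 had an illegal value
 ** On entry to DLASCL parameter number  5 had an illegal value
 ** On entry to DLASCL parameter number  4 had an illegal valuefit.py:18: RuntimeWarning: Mean of empty slice.
  y0=s['pixels'].astype(int);k=(y0[...,0]>110)&(y0[...,1]<60)&(y0[...,2]<60);k[:170]=0;k[215:]=0;k[:,:370]=0;k[:,420:]=0;yy,xx=np.nonzero(k);print('scene',xx.mean(),yy.mean(),len(xx))
  ret = ret.dtype.type(ret / rcount)
fit.py:21: RuntimeWarning: Mean of empty slice.
  print(tri((w,x.mean(),y.mean()),(s,xx.mean(),yy.mean())))
Traceback (most recent call last):
  File "fit.py", line 21, in <module>
    print(tri((w,x.mean(),y.mean()),(s,xx.mean(),yy.mean())))
          ~~~^^^^^^^^^^^^^^^^^^^^^^^^^^^^^^^^^^^^^^^^^^^^^^^
  File "fit.py", line 20, in tri
    o1,d1=ray(*A);o2,d2=ray(*B);t=np.linalg.lstsq(np.c_[d1,-d2],o2-o1,rcond=None)[0];return o1+d1*t[0],o2+d2*t[1]
                                  ~~~~~~~~~~~~~~~^^^^^^^^^^^^^^^^^^^^^^^^^^^^^^^^
numpy.linalg.LinAlgError: SVD did not converge in Linear Least Squares
```

```bash
python3 - <<'E'
from h import *
np.set_printoptions(precision=3,suppress=True)
s=shot('scene');d=shot('side')
def tri(A,B):
    o1,d1=ray(*A);o2,d2=ray(*B);t=np.linalg.lstsq(np.c_[d1,-d2],o2-o1,rcond=None)[0];return o1+d1*t[0],o2+d2*t[1]
print('cap',tri((s,223.5,264),(d,352.5,113)), 'base',onz(s,233,312),onz(d,352,160))
print('wand',onz(s,272,293),onz(s,322,333),'lr',onz(s,208,285))
# planned tray / TCP path, conv frame -> world. pusher TCP 0.143 behind origin
R=.4;a0=np.radians(11.27);x,y,a=-.2927,-.0369,a0;c,e=.0436,.999
x-=.01*np.cos(a);y-=.01*np.sin(a)
S=0
for k in range(40):
    if k%2==0:
        px,py=x-.132*np.cos(a),y-.132*np.sin(a)
        print(k,round(S,3),'TCP',np.array([.5474+c*px-e*py,.1513+e*px+c*py]),'yaw',round(np.degrees(a)-2.5,1),'org',round(x+.01,3),round(y,4))
    ds=.012;S+=ds
    if S>.1485 and a>0:a=max(0,a-ds/R)
    x+=ds*np.cos(a);y+=ds*np.sin(a)
E
```

```text
cap (array([ 0.585, -0.488,  0.184]), array([ 0.583, -0.489,  0.185])) base [ 0.577 -0.487  0.   ] [ 0.56 -0.45  0.  ]
wand [ 0.609 -0.379  0.   ] [ 0.792 -0.385  0.   ] lr [ 0.455 -0.474  0.   ]
0 0 TCP [ 0.593 -0.283] yaw 8.8 org -0.293 -0.0389
2 0.024 TCP [ 0.589 -0.259] yaw 8.8 org -0.269 -0.0342
4 0.048 TCP [ 0.586 -0.236] yaw 8.8 org -0.245 -0.0295
6 0.072 TCP [ 0.582 -0.212] yaw 8.8 org -0.222 -0.0248
8 0.096 TCP [ 0.579 -0.188] yaw 8.8 org -0.198 -0.0201
10 0.12 TCP [ 0.575 -0.164] yaw 8.8 org -0.175 -0.0154
12 0.144 TCP [ 0.571 -0.141] yaw 8.8 org -0.151 -0.0107
14 0.168 TCP [ 0.561 -0.118] yaw 5.3 org -0.128 -0.0071
16 0.192 TCP [ 0.552 -0.094] yaw 1.9 org -0.104 -0.0049
18 0.216 TCP [ 0.544 -0.07 ] yaw -1.5 org -0.08 -0.0041
20 0.24 TCP [ 0.543 -0.046] yaw -2.5 org -0.056 -0.0041
22 0.264 TCP [ 0.544 -0.022] yaw -2.5 org -0.032 -0.0041
24 0.288 TCP [0.545 0.002] yaw -2.5 org -0.008 -0.0041
26 0.312 TCP [0.546 0.026] yaw -2.5 org 0.016 -0.0041
28 0.336 TCP [0.547 0.05 ] yaw -2.5 org 0.04 -0.0041
30 0.36 TCP [0.548 0.074] yaw -2.5 org 0.064 -0.0041
32 0.384 TCP [0.549 0.097] yaw -2.5 org 0.088 -0.0041
34 0.408 TCP [0.55  0.121] yaw -2.5 org 0.112 -0.0041
36 0.432 TCP [0.551 0.145] yaw -2.5 org 0.136 -0.0041
38 0.456 TCP [0.552 0.169] yaw -2.5 org 0.16 -0.0041
```

Request:
{"fn": "arm_command", "kwargs": {"steps": [{"rot": [0, 0, 2], "slide": [-0.005, -0.04, 0], "grip": 0.4}, {"rot": [0, 0, 2], "slide": [-0.006, -0.05, 0], "grip": 0.4}, {"rot": [0, 0, 2], "slide": [-0.006, -0.05, 0], "grip": 0.4}, {"rot": [0, 0, 1.8], "slide": [-0.005, -0.05, -0.01], "grip": 0.4}, {"rot": [0, 0, 1], "slide": [-0.005, -0.05, -0.02], "grip": 0.4}, {"rot": [0, 0, 0], "slide": [-0.004, -0.045, -0.03], "grip": 0.4}, {"rot": [0, 0, 0], "slide": [0, -0.025, -0.03], "grip": 0.4}, {"rot": [0, 0, 0], "slide": [0, 0, -0.03], "grip": 0.4}]}}

```text
time: 2.6
ee_pos: [0.5929, -0.3132, 0.1014]
eef_rot: [0.652, 0.758, -0.001, 0.0]
ft_force: [1.1, -1.0, -0.6]
width: 0.0354
grip_force: 0.0
```

Request:
{"fn": "arm_command", "kwargs": {"steps": [{"slide": [0, 0, -0.035], "grip": 0.4}, {"slide": [0, 0, -0.035], "grip": 0.4}, {"slide": [0, 0, -0.015], "grip": 0.4}, {"slide": [0, 0, -0.004], "grip": 0.4}, {"slide": [0, 0.006, 0], "grip": 0.4}, {"slide": [0, 0.006, 0], "grip": 0.4}, {"slide": [0, 0.006, 0], "grip": 0.4}, {"slide": [0, 0, 0], "grip": 0.4}]}}

```text
schema error: expected keys rot, slide, grip
```

```bash
python3 - <<'E'
from h import *
s=shot('scene');w=shot('wrist')
g=lambda p:cv2.cvtColor(p['pixels'],cv2.COLOR_RGB2BGR)
o=np.zeros((600,640,3),np.uint8);o[:400]=g(w);o[400:,:320]=cv2.resize(g(s)[190:290,250:410],(320,200),interpolation=cv2.INTER_CUBIC)
o[400:,320:]=cv2.resize(g(s)[150:250,320:480],(320,200),interpolation=cv2.INTER_CUBIC);cv2.imwrite('pics/c2.png',o)
print(sensors.read_state()['ee_pos'],w['pose'])
E
```

```text
[ 0.59189431 -0.30940751  0.09876514] [[ 0.98841584  0.14602787  0.04135207  0.58033256]
 [ 0.1516935  -0.94189046 -0.29971893 -0.22698235]
 [-0.0048182   0.30251978 -0.95313093  0.25961708]
 [ 0.          0.          0.          1.        ]]
```

View pics/c2.png

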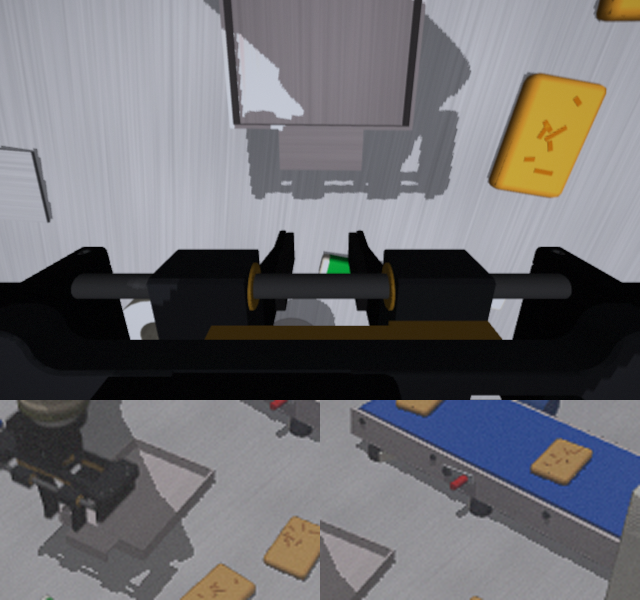

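The fingers (287–357 px) are centred on the lip (278–363, row 170), the tray sits square to the tool, and the patty at (548,135) is clear. The stud shows in the scene at about (389.5,190.5). I'll resend the descent in full form.

Request:
{"fn": "arm_command", "kwargs": {"steps": [{"rot": [0, 0, 0], "slide": [0, 0, -0.035], "grip": 0.4}, {"rot": [0, 0, 0], "slide": [0, 0, -0.035], "grip": 0.4}, {"rot": [0, 0, 0], "slide": [0, 0, -0.012], "grip": 0.4}, {"rot": [0, 0, 0], "slide": [0, 0, -0.005], "grip": 0.4}, {"rot": [0, 0, 0], "slide": [0, 0.006, 0], "grip": 0.4}, {"rot": [0, 0, 0], "slide": [0, 0.006, 0], "grip": 0.4}, {"rot": [0, 0, 0], "slide": [0, 0.006, 0], "grip": 0.4}, {"rot": [0, 0, 0], "slide": [0, 0, 0], "grip": 0.4}]}}

```text
time: 3.7
ee_pos: [0.5944, -0.2911, 0.016]
eef_rot: [0.65, 0.76, 0.0, 0.0]
ft_force: [-0.2, 1.0, -0.1]
width: 0.0345
grip_force: 0.0
```

```bash
python3 - <<'E'
from h import *
np.set_printoptions(precision=4,suppress=True)
w={'intrinsics':[[278.109,0,320.849],[0,278.109,198.138],[0,0,1]],'pose':[[ 0.98841584,0.14602787,0.04135207,0.58033256],[0.1516935,-0.94189046,-0.29971893,-0.22698235],[-0.0048182,0.30251978,-0.95313093,0.25961708],[0,0,0,1]]}
a=onz(w,278,171,.024);b=onz(w,363,170,.024);print(a,b,(a+b)/2)
s=shot('scene');o,d=ray(s,389.5,190.5)
for z in(.05,.055,.06,.065,.07):print(z,o+d*(z-o[2])/d[2])
E
```

```text
[ 0.5503 -0.2825  0.024 ] [ 0.6225 -0.2704  0.024 ] [ 0.5864 -0.2764  0.024 ]
0.05 [0.6239 0.1418 0.05  ]
0.055 [0.6273 0.1361 0.055 ]
0.06 [0.6308 0.1304 0.06  ]
0.065 [0.6342 0.1247 0.065 ]
0.07 [0.6377 0.119  0.07  ]
```

Request:
{"fn": "arm_command", "kwargs": {"steps": [{"rot": [0, 0, 0], "slide": [-0.004, 0.002, -0.002], "grip": 0.4}, {"rot": [0, 0, 0], "slide": [-0.001, 0.007, 0], "grip": 0.4}, {"rot": [0, 0, 0], "slide": [-0.002, 0.014, 0], "grip": 0.4}, {"rot": [3, 0, 0], "slide": [-0.0025, 0.016, 0], "grip": 0.4}, {"rot": [4, 0, 0], "slide": [-0.0025, 0.016, 0], "grip": 0.4}, {"rot": [5, 0, 0], "slide": [-0.0025, 0.016, 0], "grip": 0.4}, {"rot": [5, 0, 0], "slide": [-0.0025, 0.016, 0], "grip": 0.4}, {"rot": [5, 0, 0], "slide": [-0.002, 0.014, 0], "grip": 0.4}]}}

```text
time: 4.75
ee_pos: [0.5751, -0.1896, 0.0139]
eef_rot: [0.638, 0.745, 0.146, -0.125]
ft_force: [-0.1, -1.4, -1.5]
width: 0.0347
grip_force: 0.7
```

```bash
python3 - <<'E'
from h import *
import pickle
np.set_printoptions(precision=4,suppress=True)
w=shot('wrist','w3.png');pickle.dump({k:np.array(w[k]) for k in('pose','intrinsics')},open('w3.pkl','wb'));st=sensors.read_state();print(st['ee_pos'],st['eef_rot'],st['ft_force'])
E
```

```text
[ 0.5739 -0.1898  0.013 ] [ 0.6388  0.7444  0.1471 -0.127 ] [-2.9887  0.3868 -0.8571]
```

View pics/w3.png

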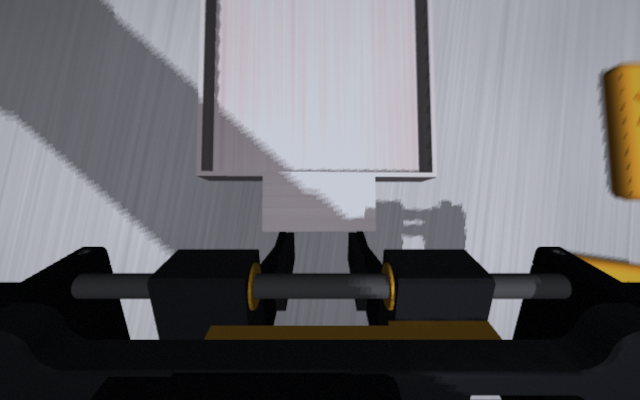

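The tray is square before the fingers: rear rim corners at (197,174) and (437,176), lip end from (262,231) to (376,231).

```bash
python3 - <<'E'
from h import *
import pickle
np.set_printoptions(precision=4,suppress=True)
w=pickle.load(open('w3.pkl','rb'))
a=onz(w,197,176,.024);b=onz(w,437,177,.024);c=onz(w,262,231,.024);d=onz(w,376,231,.024)
print(a,b,c,d,np.linalg.norm(b-a),np.linalg.norm(c-d))
yaw=np.arctan2(*(b-a)[[1,0]]);print('yaw-90',np.degrees(yaw))
h=np.array([-np.sin(yaw),np.cos(yaw)])
O=(a+b)[:2]/2+.1*h;O2=(c+d)[:2]/2+.134*h
print(O,O2)
for q in(O,O2):
    r=q-[.5474,.1513];print('conv x,y',r@[.0436,.999],r@[-.999,.0436])
E
```

```text
[ 0.4944 -0.1571  0.024 ] [ 0.6427 -0.1349  0.024 ] [ 0.5384 -0.1844  0.024 ] [ 0.608  -0.1745  0.024 ] 0.14996725934248376 0.07025688180287525
yaw-90 8.510554832771764
[ 0.5537 -0.0471] [ 0.5533 -0.047 ]
conv x,y -0.1979067590113353 -0.014985603472810305
conv x,y -0.1977951024101525 -0.014585524312507652
```

Request:
{"fn": "arm_command", "kwargs": {"steps": [{"rot": [2, 0, 0], "slide": [-0.0025, 0.016, 0], "grip": 0.4}, {"rot": [2, 0, 0], "slide": [-0.0025, 0.016, 0], "grip": 0.4}, {"rot": [2, 0, 0], "slide": [-0.0025, 0.016, 0], "grip": 0.4}, {"rot": [1, 0, -1.8], "slide": [-0.005, 0.0125, 0], "grip": 0.4}, {"rot": [0, 0, -1.8], "slide": [-0.005, 0.0125, 0], "grip": 0.4}, {"rot": [0, 0, -1.8], "slide": [-0.005, 0.0125, 0], "grip": 0.4}, {"rot": [0, 0, -1.8], "slide": [-0.005, 0.0125, 0], "grip": 0.4}, {"rot": [0, 0, -1.8], "slide": [-0.005, 0.0125, 0], "grip": 0.4}]}}

```text
time: 5.8
ee_pos: [0.542, -0.0797, 0.0136]
eef_rot: [0.687, 0.683, 0.202, -0.147]
ft_force: [0.1, -1.1, -0.2]
width: 0.0347
grip_force: 0.8
```

```bash
python3 - <<'E'
from h import *
import pickle
w=shot('wrist','w4.png');pickle.dump({k:np.array(w[k]) for k in('pose','intrinsics')},open('w4.pkl','wb'));st=sensors.read_state();print(st['ee_pos'],st['eef_rot'],st['ft_force'])
E
```

```text
[ 0.54111166 -0.07764582  0.01367172] [ 0.686473    0.68245248  0.20252784 -0.14831017] [ 1.20169779  1.14343278 -0.86450763]
```

View pics/w4.png

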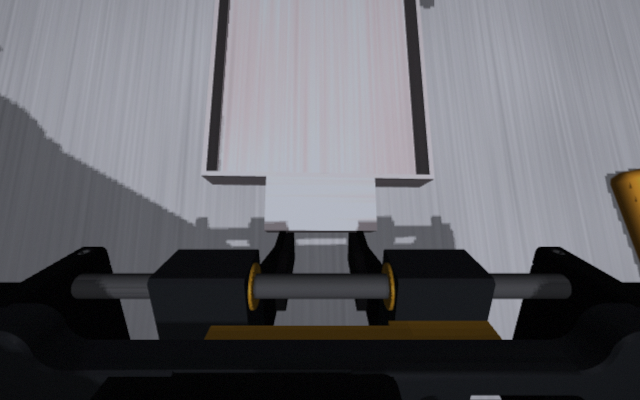

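The tray is still square on the fingers: rear corners (202,176) and (434,180), lip end (265,230)–(376,231). A dark foot of the bay is just in view at (427,2).

```bash
cat > tp.py <<'E'
from h import *
np.set_printoptions(precision=4,suppress=True)
def tp(w,A,B,C,D):
    a,b,c,d=[onz(w,*q,.024) for q in(A,B,C,D)]
    yaw=np.arctan2(*(b-a)[[1,0]]);h=np.array([-np.sin(yaw),np.cos(yaw)])
    print(np.linalg.norm(b-a),np.linalg.norm(c-d),'yaw-90',np.degrees(yaw),'lip yaw',np.degrees(np.arctan2(*(d-c)[[1,0]])))
    for q in((a+b)[:2]/2+.1*h,(c+d)[:2]/2+.134*h):
        r=q-[.5474,.1513];print(q,'conv x,y',r@[.0436,.999],r@[-.999,.0436])
E
python3 - <<'E'
from tp import *
import pickle
w=pickle.load(open('w4.pkl','rb'))
tp(w,(202,177),(434,180),(265,230.5),(376,231))
print('foot',onz(w,421,0),onz(w,427,7), onz(w,434,4))
from scipy.spatial.transform import Rotation as R
print(R.from_quat([.687,.683,.202,-.147]).as_matrix()[:,1])
E
```

```text
0.14915711367922668 0.06886814781011875 yaw-90 -1.0076532189554495 lip yaw -1.3228360879122314
[0.5453 0.063 ] conv x,y -0.08828455082320552 -0.0017265705131927131
[0.5449 0.0637] conv x,y -0.08765589467250193 -0.001297734181482021
foot [0.6356 0.1282 0.    ] [0.6402 0.1214 0.    ] [0.6468 0.1248 0.    ]
[ 0.997  -0.0247  0.0739]
```

Request:
{"fn": "arm_command", "kwargs": {"steps": [{"rot": [0, 0, -0.7], "slide": [-0.0015, 0.01, 0], "grip": 0.4}, {"rot": [0, 0, -0.6], "slide": [-0.0015, 0.01, 0], "grip": 0.4}, {"rot": [0, 0, 0], "slide": [0.0005, 0.01, 0], "grip": 0.4}, {"rot": [0, 0, 0], "slide": [0.0005, 0.01, 0], "grip": 0.4}, {"rot": [0, 0, 0], "slide": [0.0005, 0.01, 0], "grip": 0.4}, {"rot": [0, 0, 0], "slide": [0.0005, 0.01, 0], "grip": 0.4}, {"rot": [0, 0, 0], "slide": [0, 0, 0], "grip": 0.4}, {"rot": [0, 0, 0], "slide": [0, 0, 0], "grip": 0.4}]}}

```text
time: 6.85
ee_pos: [0.5414, -0.0203, 0.0135]
eef_rot: [0.693, 0.676, 0.204, -0.146]
ft_force: [-0.2, -0.1, 0.5]
width: 0.035
grip_force: 0.0
```

```bash
python3 - <<'E'
from h import *
import pickle
w=shot('wrist','w5.png');s=shot('scene');pickle.dump({k:np.array(w[k]) for k in('pose','intrinsics')},open('w5.pkl','wb'));st=sensors.read_state();print(st['ee_pos'],st['ft_force'])
g=cv2.cvtColor(s['pixels'],cv2.COLOR_RGB2BGR)[140:250,300:420]
o=np.zeros((600,640,3),np.uint8);o[:250]=cv2.cvtColor(w['pixels'],cv2.COLOR_RGB2BGR)[:250];o[250:,:382]=cv2.resize(g,(382,350),interpolation=cv2.INTER_CUBIC)
cv2.imwrite('pics/c5.png',o)
E
```

```text
[ 0.54147287 -0.02065411  0.01351183] [ 0.20372288 -0.21591013  0.35738058]
```

View pics/c5.png

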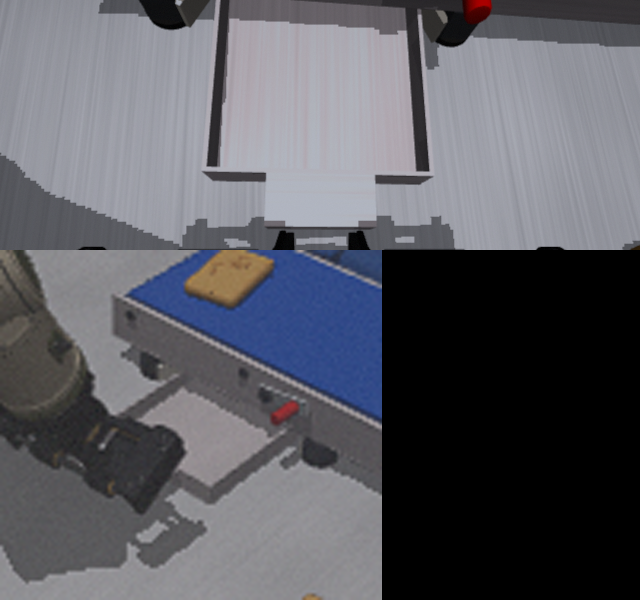

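The nose is in the bay mouth between the feet (lowest points about (170,28) and (452,46)). Rear corners are at (202,174) and (433,177), lip end (265,224)–(376,226), and the stud is at (478,8).

```bash
python3 - <<'E'
from tp import *
import pickle
w=pickle.load(open('w5.pkl','rb'))
tp(w,(202,174),(433,177),(265,225),(376,226))
a,b=onz(w,170,28),onz(w,452,46);m=(a+b)/2;print(a,b,m,np.linalg.norm(a-b),np.degrees(np.arctan2(*(b-a)[[1,0]])))
for q in(a,b,m):
    r=q[:2]-[.5474,.1513];print(r@[.0436,.999],r@[-.999,.0436])
for y in(.101,.125,-.101,-.125,.081,-.081):
    print(y,proj(w,np.r_[np.array([.5474,.1513])+y*np.array([-.999,.0436]),0]))
i=cv2.imread('pics/w5.png')
for r in(6,14,22): print(r,[(x,tuple(int(v) for v in i[r,x])) for x in list(range(150,226,5))+list(range(410,470,4))])
E
```

```text
0.14870958015458308 0.06907512719668438 yaw-90 -2.1141366925572798 lip yaw -2.6501203246396168
[0.5472 0.1243] conv x,y -0.02696445995689675 -0.0010237345183671791
[0.5472 0.1262] conv x,y -0.025052039014325945 -0.0009202637926284506
[0.4326 0.1529 0.    ] [0.6609 0.1409 0.    ] [0.5468 0.1469 0.    ] 0.22856014053620183 -3.0285122205263906
-0.0033596235487458256 0.11472479658985943
-0.005471738705389016 -0.11381437998080073
-0.00441568112706742 0.00045520830452934854
0.101 [188.5342  25.3197]
0.125 [156.8104  23.5113]
-0.101 [436.7091  39.4662]
-0.125 [464.1309  41.0293]
0.081 [214.5857  26.8047]
-0.081 [413.5418  38.1456]
6 [(150, (17, 16, 15)), (155, (16, 15, 12)), (160, (16, 15, 14)), (165, (14, 13, 13)), (170, (15, 15, 15)), (175, (17, 16, 15)), (180, (51, 51, 54)), (185, (44, 46, 47)), (190, (42, 45, 46)), (195, (43, 46, 47)), (200, (44, 46, 47)), (205, (69, 66, 66)), (210, (94, 88, 87)), (215, (139, 130, 134)), (220, (68, 63, 66)), (225, (41, 38, 40)), (410, (45, 42, 44)), (414, (42, 39, 42)), (418, (44, 41, 44)), (422, (43, 40, 42)), (426, (44, 42, 43)), (430, (44, 39, 42)), 
[... 818 characters left out ...]
, 14, 15)), (466, (0, 1, 54))]
22 [(150, (163, 153, 152)), (155, (6, 8, 6)), (160, (18, 18, 18)), (165, (18, 17, 18)), (170, (18, 18, 19)), (175, (19, 19, 21)), (180, (6, 4, 7)), (185, (61, 63, 66)), (190, (46, 48, 50)), (195, (159, 150, 149)), (200, (162, 154, 152)), (205, (166, 157, 155)), (210, (166, 157, 155)), (215, (172, 163, 168)), (220, (41, 39, 41)), (225, (42, 40, 40)), (410, (40, 37, 39)), (414, (45, 42, 44)), (418, (142, 135, 139)), (422, (96, 92, 95)), (426, (44, 46, 47)), (430, (44, 47, 48)), (434, (44, 46, 48)), (438, (42, 44, 46)), (442, (59, 62, 63)), (446, (79, 83, 86)), (450, (20, 16, 16)), (454, (19, 16, 14)), (458, (18, 15, 15)), (462, (18, 16, 15)), (466, (16, 12, 21))]
```

Request:
{"fn": "arm_command", "kwargs": {"steps": [{"rot": [0, 0, 0], "slide": [0.0003, 0.008, 0], "grip": 0.4}, {"rot": [0, 0, 0], "slide": [0.0006, 0.014, 0], "grip": 0.4}, {"rot": [0, 0, 0], "slide": [0.0007, 0.016, 0], "grip": 0.4}, {"rot": [0, 0, 0], "slide": [0.0007, 0.016, 0], "grip": 0.4}, {"rot": [0, 0, 0], "slide": [0.0007, 0.016, 0], "grip": 0.4}, {"rot": [0, 0, 0], "slide": [0.0007, 0.016, 0], "grip": 0.4}, {"rot": [0, 0, 0], "slide": [0.0005, 0.014, 0], "grip": 0.4}, {"rot": [0, 0, 0], "slide": [0.0005, 0.012, 0], "grip": 0.4}]}}

```text
time: 7.95
ee_pos: [0.5462, 0.0925, 0.0136]
eef_rot: [0.693, 0.676, 0.204, -0.145]
ft_force: [-0.4, -2.0, -1.0]
width: 0.0348
grip_force: 0.8
```

Request:
{"fn": "arm_command", "kwargs": {"steps": [{"rot": [0, 0, 0], "slide": [0, 0.004, 0], "grip": 0.4}, {"rot": [0, 0, 0], "slide": [0, 0.004, 0], "grip": 0.4}, {"rot": [0, 0, 0], "slide": [0, 0.003, 0], "grip": 0.4}, {"rot": [0, 0, 0], "slide": [0, 0.003, 0], "grip": 0.4}, {"rot": [0, 0, 0], "slide": [0, 0.002, 0], "grip": 0.4}, {"rot": [0, 0, 0], "slide": [0, 0.002, 0], "grip": 0.4}, {"rot": [0, 0, 0], "slide": [0, 0, 0], "grip": 0.4}, {"rot": [0, 0, 0], "slide": [0, 0, 0], "grip": 0.4}]}}

```text
time: 8.95
ee_pos: [0.5462, 0.1095, 0.0136]
eef_rot: [0.694, 0.676, 0.204, -0.145]
ft_force: [0.3, -1.2, 0.4]
width: 0.035
grip_force: 0.9
```

Request:
{"fn": "arm_command", "kwargs": {"steps": [{"rot": [0, 0, 0], "slide": [0, 0.001, 0], "grip": 0.4}, {"rot": [0, 0, 0], "slide": [0, 0.001, 0], "grip": 0.4}, {"rot": [0, 0, 0], "slide": [0, 0.001, 0], "grip": 0.4}, {"rot": [0, 0, 0], "slide": [0, 0.001, 0], "grip": 0.4}, {"rot": [0, 0, 0], "slide": [0, 0.001, 0], "grip": 0.4}, {"rot": [0, 0, 0], "slide": [0, 0.001, 0], "grip": 0.4}, {"rot": [0, 0, 0], "slide": [0, 0, 0], "grip": 0.4}, {"rot": [0, 0, 0], "slide": [0, 0, 0], "grip": 0.4}]}}

```text
time: 9.95
ee_pos: [0.5466, 0.1107, 0.0132]
eef_rot: [0.695, 0.675, 0.203, -0.143]
ft_force: [-8.6, -21.6, 10.9]
width: 0.0348
grip_force: 10.8
```

Request:
{"fn": "arm_command", "kwargs": {"steps": [{"rot": [0, 0, 0], "slide": [0, -0.015, 0], "grip": 0.4}, {"rot": [0, 0, 0], "slide": [0, -0.03, 0], "grip": 0.4}, {"rot": [0, 0, 0], "slide": [0, -0.03, 0], "grip": 0}, {"rot": [0, 1, 0], "slide": [0, -0.03, 0.02], "grip": 0}, {"rot": [0, 1.2, 0], "slide": [0.02, 0, 0.03], "grip": 0}, {"rot": [0, 1, 0], "slide": [0.025, 0, 0.03], "grip": 0}, {"rot": [0, 1, 0], "slide": [0.025, 0, 0.017], "grip": 0}, {"rot": [0, 0, 0], "slide": [0.02, 0, 0], "grip": 0}]}}

```text
time: 10.95
ee_pos: [0.6381, 0.0112, 0.1124]
eef_rot: [0.7, 0.67, 0.179, -0.169]
ft_force: [0.7, -0.2, -0.2]
width: 0.0007
grip_force: 0.0
```

```bash
cat > look.py <<'E'
import sys
from tp import *
from scipy.spatial.transform import Rotation as R
w=shot('wrist','w6.png' if len(sys.argv)<2 else sys.argv[1]);s=shot('scene','s'+(sys.argv[1] if len(sys.argv)>1 else '6.png'))
st=sensors.read_state();print(st['ee_pos'],st['ft_force'],st['width'],'\n',R.from_quat(st['eef_rot']).as_matrix())
def red(p,n):
    m=cv2.cvtColor(p['pixels'],cv2.COLOR_RGB2HSV);k=((m[...,0]<6)|(m[...,0]>174))&(m[...,1]>150)&(m[...,2]>50)
    if n=='s': z=np.zeros_like(k);z[160:220,360:420]=1;k&=z.astype(bool)
    c,l,a,e=cv2.connectedComponentsWithStats(k.astype(np.uint8))
    i=1+np.argmax(a[1:,4]) if c>1 else None
    if i is None:print(n,'no red');return
    print(n,a[i],e[i]);return e[i]
def conv(P): r=P[:2]-[.5474,.1513];return np.array([r@[.0436,.999],r@[-.999,.0436],P[2]])
def predict(p,q,x=-.0235):
    y=-.055-.036*np.sin(q);X=np.array([.5474,.1513])+x*np.array([.0436,.999])+y*np.array([-.999,.0436]);return proj(p,np.r_[X,.062-.036*np.cos(q)])
for n,p in(('w',w),('s',s)):
    c=red(p,n);print([(q,predict(p,q).round(1)) for q in(0,.2,.5,.9,1.2,1.45,1.7)])
E
python3 look.py
```

```text
[0.6374 0.0114 0.1107] [ 0.2794 -0.4573  0.4118] 0.0005068989559423906 
 [[ 0.0377  0.999   0.0224]
 [ 0.8773 -0.0438  0.478 ]
 [ 0.4785  0.0016 -0.8781]]
w [305 101  17  40 558] [312.7849 119.7867]
[(0, array([279.3, 136.9])), (0.2, array([286.2, 136.6])), (0.5, array([295.7, 135.2])), (0.9, array([306.1, 131.3])), (1.2, array([311.2, 127.2])), (1.45, array([313.3, 123. ])), (1.7, array([313.1, 118.5]))]
s no red
[(0, array([380.4, 195.9])), (0.2, array([382.2, 196.6])), (0.5, array([384.7, 197. ])), (0.9, array([387.6, 196.2])), (1.2, array([389.1, 194.6])), (1.45, array([389.9, 192.8])), (1.7, array([390.1, 190.5]))]
```

Request:
{"fn": "arm_command", "kwargs": {"steps": [{"rot": [0, 0, 0], "slide": [0, 0.02, 0], "grip": 0}, {"rot": [0, 0, 0], "slide": [0, 0.025, 0], "grip": 0}, {"rot": [0, 0, 0], "slide": [0, 0.025, 0], "grip": 0}, {"rot": [0, 0, 0], "slide": [0, 0.024, 0], "grip": 0}, {"rot": [0, 0, 0], "slide": [0, 0.02, 0], "grip": 0}, {"rot": [0, 0, 0], "slide": [0, 0, -0.012], "grip": 0}, {"rot": [0, 0, 0], "slide": [0, 0, -0.012], "grip": 0}, {"rot": [0, 0, 0], "slide": [0, 0, 0], "grip": 0}]}}

```text
time: 12.05
ee_pos: [0.6355, 0.123, 0.0845]
eef_rot: [0.701, 0.669, 0.177, -0.171]
ft_force: [-0.9, 0.3, -0.6]
width: 0.0003
grip_force: 0.0
```

Request:
{"fn": "arm_command", "kwargs": {"steps": [{"rot": [0, 0, 0], "slide": [0.001, 0, -0.008], "grip": 0}, {"rot": [0, 0, 0], "slide": [0, 0, -0.0045], "grip": 0}, {"rot": [0, 0, 0], "slide": [-0.0004, 0, -0.0045], "grip": 0}, {"rot": [0, 0, 0], "slide": [-0.0011, 0, -0.0044], "grip": 0}, {"rot": [0, 0, 0], "slide": [-0.0015, 0, -0.0042], "grip": 0}, {"rot": [0, 0, 0], "slide": [-0.0022, 0, -0.004], "grip": 0}, {"rot": [0, 0, 0], "slide": [-0.0025, 0, -0.0037], "grip": 0}, {"rot": [0, 0, 0], "slide": [0, 0, 0], "grip": 0}]}}

```text
time: 13.05
ee_pos: [0.6289, 0.1246, 0.0528]
eef_rot: [0.701, 0.67, 0.178, -0.17]
ft_force: [0.4, 0.4, -0.5]
width: 0.0008
grip_force: 0.0
```

```bash
python3 look.py 7.png
```

```text
[0.6293 0.1245 0.0532] [-0.081  -0.7376 -0.112 ] 3.076369434259937e-05 
 [[ 0.0394  0.999   0.0218]
 [ 0.8777 -0.045   0.477 ]
 [ 0.4775  0.0004 -0.8786]]
w [310 227  20   6 103] [319.7379 229.5146]
[(0, array([282.6, 247.5])), (0.2, array([292.1, 247.5])), (0.5, array([305.5, 247.4])), (0.9, array([320.5, 247.3])), (1.2, array([328.6, 247.1])), (1.45, array([332.4, 246.9])), (1.7, array([333. , 246.7]))]
s [384 196   1   1   1] [384. 196.]
[(0, array([380.4, 195.9])), (0.2, array([382.2, 196.6])), (0.5, array([384.7, 197. ])), (0.9, array([387.6, 196.2])), (1.2, array([389.1, 194.6])), (1.45, array([389.9, 192.8])), (1.7, array([390.1, 190.5]))]
```

Request:
{"fn": "arm_command", "kwargs": {"steps": [{"rot": [0, 0, 0], "slide": [-0.003, 0, -0.0033], "grip": 0}, {"rot": [0, 0, 0], "slide": [-0.0034, 0, -0.003], "grip": 0}, {"rot": [0, 0, 0], "slide": [0, 0, 0], "grip": 0}, {"rot": [0, 0, 0], "slide": [0.002, 0, 0.01], "grip": 0}, {"rot": [0, 0, 0], "slide": [0.015, -0.002, 0], "grip": 0}, {"rot": [0, 0, 0], "slide": [0.015, -0.002, 0], "grip": 0}, {"rot": [0, 0, 0], "slide": [0, 0, -0.02], "grip": 0}, {"rot": [0, 0, 0], "slide": [0, 0, -0.02], "grip": 0}]}}

```text
time: 14.15
ee_pos: [0.6542, 0.1206, 0.0152]
eef_rot: [0.701, 0.67, 0.178, -0.17]
ft_force: [-0.2, -0.4, -0.3]
width: 0.0007
grip_force: 0.0
```

```bash
python3 look.py 8.png
```

```text
[0.6523 0.1205 0.0131] [-0.4231  0.0996 -0.3001] 0.00028134776134900927 
 [[ 0.0416  0.999   0.0169]
 [ 0.8777 -0.0446  0.4771]
 [ 0.4773 -0.0051 -0.8787]]
w [254 217  24  33 737] [265.9213 233.5848]
[(0, array([233. , 242.1])), (0.2, array([244.4, 242. ])), (0.5, array([259.6, 241.8])), (0.9, array([275.5, 241.3])), (1.2, array([282.7, 240.7])), (1.45, array([284.8, 240.1])), (1.7, array([282.2, 239.4]))]
s no red
[(0, array([380.4, 195.9])), (0.2, array([382.2, 196.6])), (0.5, array([384.7, 197. ])), (0.9, array([387.6, 196.2])), (1.2, array([389.1, 194.6])), (1.45, array([389.9, 192.8])), (1.7, array([390.1, 190.5]))]
```

Request:
{"fn": "arm_command", "kwargs": {"steps": [{"rot": [0, 0, 0], "slide": [-0.003, 0, 0.006], "grip": 0}, {"rot": [0, 0, 0], "slide": [-0.004, 0, 0], "grip": 0}, {"rot": [0, 0, 0], "slide": [-0.004, 0, -0.002], "grip": 0}, {"rot": [0, 0, 0], "slide": [-0.004, 0, -0.002], "grip": 0}, {"rot": [0, 0, 0], "slide": [-0.004, 0, -0.001], "grip": 0}, {"rot": [0, 0, 0], "slide": [-0.004, 0, -0.001], "grip": 0}, {"rot": [0, 0, 0], "slide": [-0.003, 0, 0], "grip": 0}, {"rot": [0, 0, 0], "slide": [0, 0, 0], "grip": 0}]}}

```text
time: 15.25
ee_pos: [0.6287, 0.1205, 0.0169]
eef_rot: [0.7, 0.67, 0.178, -0.17]
ft_force: [0.5, -0.0, 0.9]
width: 0.0002
grip_force: 0.1
```

```bash
python3 look.py 9.png
```

```text
[0.6288 0.1207 0.017 ] [0.2464 0.4838 0.1581] 0.0005574577625036116 
 [[ 0.0391  0.999   0.0215]
 [ 0.8777 -0.0447  0.4772]
 [ 0.4777  0.0002 -0.8785]]
w [283 216  23  34 728] [294.3118 232.9217]
[(0, array([275.1, 240.2])), (0.2, array([286.5, 240.2])), (0.5, array([302.5, 239.9])), (0.9, array([320.6, 239.3])), (1.2, array([330.6, 238.6])), (1.45, array([335.5, 237.8])), (1.7, array([336.4, 237. ]))]
s no red
[(0, array([380.4, 195.9])), (0.2, array([382.2, 196.6])), (0.5, array([384.7, 197. ])), (0.9, array([387.6, 196.2])), (1.2, array([389.1, 194.6])), (1.45, array([389.9, 192.8])), (1.7, array([390.1, 190.5]))]
```

Request:
{"fn": "arm_command", "kwargs": {"steps": [{"rot": [0, 0, 0], "slide": [-0.003, 0, -0.001], "grip": 0}, {"rot": [0, 0, 0], "slide": [-0.003, 0, -0.0005], "grip": 0}, {"rot": [0, 0, 0], "slide": [-0.003, 0, 0], "grip": 0}, {"rot": [0, 0, 0], "slide": [-0.0015, 0, 0], "grip": 0}, {"rot": [0, 0, 0], "slide": [-0.001, 0, 0], "grip": 0}, {"rot": [0, 0, 0], "slide": [-0.001, 0, 0], "grip": 0}, {"rot": [0, 0, 0], "slide": [-0.001, 0, 0], "grip": 0}, {"rot": [0, 0, 0], "slide": [0, 0, 0], "grip": 0}]}}

```text
time: 16.35
ee_pos: [0.6155, 0.1205, 0.0155]
eef_rot: [0.7, 0.67, 0.178, -0.17]
ft_force: [0.8, -0.2, -1.7]
width: 0.0003
grip_force: 0.4
```

Request:
{"fn": "arm_command", "kwargs": {"steps": [{"rot": [0, 0, 0], "slide": [-0.001, 0, 0], "grip": 0}, {"rot": [0, 0, 0], "slide": [-0.001, 0, 0], "grip": 0}, {"rot": [0, 0, 0], "slide": [-0.001, 0, 0], "grip": 0}, {"rot": [0, 0, 0], "slide": [-0.001, 0, 0], "grip": 0}, {"rot": [0, 0, 0], "slide": [0, 0, 0], "grip": 0}, {"rot": [0, 0, 0], "slide": [0, 0, 0], "grip": 0}, {"rot": [0, 0, 0], "slide": [0, 0, 0], "grip": 0}, {"rot": [0, 0, 0], "slide": [0, 0, 0], "grip": 0}]}}

```text
time: 17.35
ee_pos: [0.6141, 0.1203, 0.016]
eef_rot: [0.701, 0.669, 0.18, -0.168]
ft_force: [11.3, 3.2, -7.7]
width: 0.0001
grip_force: 6.0
```

```bash
python3 look.py 10.png
```

```text
[0.6141 0.1203 0.016 ] [11.7097  2.5901 -7.6416] 0.0003323985760449637 
 [[ 0.0391  0.9989  0.0274]
 [ 0.8778 -0.0474  0.4766]
 [ 0.4774  0.0054 -0.8787]]
w [284 216  23  34 724] [295.1644 232.3522]
[(0, array([298.7, 238.8])), (0.2, array([310.2, 238.7])), (0.5, array([326.9, 238.4])), (0.9, array([346.5, 237.6])), (1.2, array([358.2, 236.8])), (1.45, array([364.9, 235.9])), (1.7, array([367.9, 234.9]))]
s no red
[(0, array([380.4, 195.9])), (0.2, array([382.2, 196.6])), (0.5, array([384.7, 197. ])), (0.9, array([387.6, 196.2])), (1.2, array([389.1, 194.6])), (1.45, array([389.9, 192.8])), (1.7, array([390.1, 190.5]))]
```

Request:
{"fn": "arm_command", "kwargs": {"steps": [{"rot": [0, 0, 0], "slide": [0.006, 0, 0], "grip": 0}, {"rot": [0, 0, 0], "slide": [0.01, 0, 0], "grip": 0}, {"rot": [0, 0, 0], "slide": [0.01, -0.01, 0], "grip": 0}, {"rot": [0, 0, 0], "slide": [0, -0.035, 0], "grip": 0}, {"rot": [0, 0, 0], "slide": [0, -0.04, 0.02], "grip": 0}, {"rot": [0, 0, 0], "slide": [0, -0.03, 0.04], "grip": 0}, {"rot": [0, 0, 0], "slide": [-0.02, 0, 0.05], "grip": 0}, {"rot": [0, 0, 0], "slide": [-0.02, 0, 0.03], "grip": 0}]}}

```text
time: 18.45
ee_pos: [0.5982, 0.0041, 0.1579]
eef_rot: [0.701, 0.669, 0.179, -0.169]
ft_force: [-0.3, 1.2, -0.3]
width: 0.0008
grip_force: 0.0
```

```bash
python3 look.py 11.png; python3 - <<'E'
import cv2,numpy as np
i=cv2.imread('pics/11.png')
s=cv2.imread('pics/s11.png')
o=np.zeros((600,640,3),np.uint8);o[:400]=i;o[400:]=cv2.resize(s[140:240,270:590],(640,200),interpolation=2);cv2.imwrite('pics/c11.png',o)
E
```

```text
[0.5985 0.004  0.1594] [ 0.3351  0.3137 -0.0834] 0.00031690050954067366 
 [[ 0.0379  0.9989  0.0273]
 [ 0.8784 -0.0463  0.4756]
 [ 0.4764  0.006  -0.8792]]
w [309 131  12  29 278] [314.3633 144.8849]
[(0, array([317.8, 145.2])), (0.2, array([323.7, 145. ])), (0.5, array([332.3, 143.8])), (0.9, array([342.2, 140.8])), (1.2, array([347.7, 137.5])), (1.45, array([350.5, 134.3])), (1.7, array([351.4, 130.8]))]
s [377 193   7   6  18] [379.7778 195.1667]
[(0, array([380.4, 195.9])), (0.2, array([382.2, 196.6])), (0.5, array([384.7, 197. ])), (0.9, array([387.6, 196.2])), (1.2, array([389.1, 194.6])), (1.45, array([389.9, 192.8])), (1.7, array([390.1, 190.5]))]
```

View pics/c11.png

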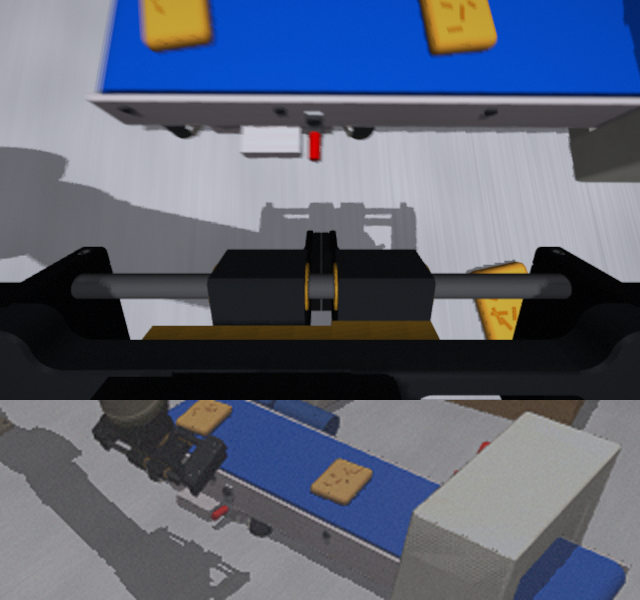

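The tray is in the bay with only its lip out (241–302, down to row ~156), and the stud hangs straight down at (315,145).

```bash
python3 - <<'E'
from tp import *
w=shot('wrist');g=w['pixels'].mean(2)
print([int(v) for v in g[146:164,260]],[int(v) for v in g[146:164,290]])
for v in(152,154,156):
  for u in(243,271,301):
    r=onz(w,u,v,.024)[:2]-[.5474,.1513];print(u,v,np.array([r@[.0436,.999],r@[-.999,.0436]]))
E
```

```text
[205, 204, 204, 205, 204, 206, 198, 148, 61, 75, 73, 74, 91, 142, 184, 184, 184, 184] [205, 203, 204, 204, 205, 206, 201, 158, 62, 75, 74, 74, 86, 144, 188, 186, 186, 187]
243 152 [-0.031   0.0342]
271 152 [-0.031   0.0006]
301 152 [-0.031  -0.0354]
243 154 [-0.0335  0.0341]
271 154 [-0.0335  0.0005]
301 154 [-0.0335 -0.0355]
243 156 [-0.036   0.0339]
271 156 [-0.036   0.0004]
301 156 [-0.036  -0.0355]
```

```bash
python3 -c "
from bench import order;print(order.close_job())"
```

```text
the job is handed in; nothing more can be done
None
```

The job is handed in: the tray was pushed in until it met the back stop (about 22 N), with the lip end measured within 2 mm of its home position. The latch was then swung down to its stop, and the fingers were clear of everything at hand-in.

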